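Find the weak clip on the sample board

ROBOT

A 6-joint arm with a two-finger parallel gripper is mounted at the origin on the work surface. World frame = base frame: x ahead of the robot, y to its left, z up, the work surface at z = 0. Lengths are in m, angles in degrees, forces in N, time in s.
With the tool pointing down it reaches from about 0.35 to 0.875 m from the base axis. Payload 4.2 kg.
Tool frame: the origin (TCP) lies on the centre line of the jaws, within the pads' length; the fingertips stand 19 mm ahead of it and the grasp point (between the pads) is the TCP; z points along the fingers, y is the line along which they close (so a half turn about z gives the same grasp; the last joint's range is limited). The gripper opens to 87 mm and grips with 3 to 60 N. Pads are 19 mm wide; open, the fingers measure 117 mm over their backs; the gripper's body (75 mm by 190 mm) begins 51 mm behind the grasp point.
Start: joints at [79.962, 22.042, 0.453, 0, -68.411, -14.817], TCP at [0.263, 0.567, 0.242] pointing down, gripper open.
Joint ranges: [-179.83, 179.83], [-69.29, 118.12], [-61.27, 80.66], [-181.25, 117.63], [-171.15, -9.14], [-177.46, 177.46]. Speed limits (degrees/s): [159.86, 159.86, 180, 180, 180, 180].

INTERFACE

Orientations are given as a 3x3 rotation matrix whose columns are the frame's x, y, z axes.
In Python, from station import sense, capture, finish_job, search_frame, masks_of gives the robot as it stands.
- The arm moves only by the tool drive_tool, never from a script. Its argument "rows" is a list of rows, each a list of 7 numbers: the opening in per cent of the stroke, from 0 (shut) to 100 (fully open), then the shift along the world's x, y, z in mm, then the turn, a rotation vector about the world's x, y, z in rad. In form: [[fingers, dx, dy, dz, wx, wy, wz], ...]. A call has 1 to 5 rows; each row shifts and turns the commanded pose from where the row before left it; what a row does not reach is not made up. A row lasts 1/12 s, in which the tool goes at most 41.7 mm and 7.16 degrees, less where a joint would pass 70% of its speed; a pose out of reach is approached as far as the arm can. A call is refused whole if a number of a shift passes 41.7 or a number of a turn 0.125, either way. A call with a gripper value outside its range is refused whole. The fingers move at their own pace and stop on an object; the grip force is fixed at half the most. Time passes only in rows, so rows that do not move let the fingers close. It gives the time, the measured TCP pose, the force, the opening and the grip force at its end, in the units of the state.
- sense(): the state, without advancing time (a new reading comes with each control period).
- capture(name): name is "scene" or "side" or "wrist"; returns a dict with "frame" (420x560x3 uint8, red, green, blue), "z_map" (420x560 float32, m along the optical axis (not along the pixel's ray), 0 where there is no reading), "fx", "fy", "cx", "cy" (pixels), "R" (3x3) and "t" (3): a world point X has camera coordinates R X + t; the wrist camera has in their place "T_tool_cam" (4x4, takes a point from camera to tool coordinates, whose origin is the TCP and whose axes are the flange's). Camera axes: x right, y down, z forward; pixel columns grow to the right and rows downward; lengths in m; the calibration is good to about 2 mm. A picture is of the moment at which its call begins: read the wrist's pose just before it.
- finish_job(): hands the job in; it is judged then, once.
Trained networks look in a picture, given as the dict that the camera call returned (one of the last four; its "shot" number tells which), for a name from the list of things; names that differ only in an ending like _2 or _b are one class to them, and where a whole thing is asked for, a point or a joint stands for the part that bears it (a point fixed in the world has none). Each returns a list of dicts, best first, with "p" (0 to 1); they miss things now and then, are a little off and sometimes report something else, mostly with a low value. They report only what shows in the picture. A call takes as long as a camera call. They do not tell look-alikes from the thing itself.
- search_frame(label, picture): "xy" ([column, row] in pixels, amid what is visible of it).
- masks_of(label, picture): "region" (420x560 bool, what is visible of it) and "xy" ([column, row] in pixels, amid what is visible of it).
The state is a dict: "time_s": time; "joints": joint angles; "joint_velocities": joint speeds; "effort": joint torques, N m; "tcp_pos": TCP position; "ee_rot": TCP orientation; "wrist_force": force on the tool from outside, world axes, zero at the start; "moment": the same for the moment, N m; "gripper_width": opening from 0.0 (shut) to 1.0 (fully open); "gripper_force": force on a finger pad.
Only numpy, scipy, OpenCV 4.12 (cv2) and the standard library are available. Lean on these libraries where they do the work, as an engineer would, in place of code of your own. Each camera call takes 0.05 s, during which the arm holds its last target. There are 200 camera calls.

TASK

One of the three spring clips on the sample board has lost its grip. Find it by pinching the black tabs and tugging the clips one after another gently straight up (about 8 N is enough: the weak one slides off, a sound one holds and must stay on; do not pull so hard that the board is drawn up out of its foot), and set the weak clip gently down in the white repairs tub, leaving the jar, bowl and spatula alone.

Things in the scene. Friction and masses are not known exactly. Their poses are not given: they have to be found in the camera images.
- board: upright sample board, 6 thick (x), 250 long (y), in a wooden foot 100 x 230 x 32 that is fixed to the table; origin under the centre of the foot on the table, z up, x across the board's thickness, y along its top edge; the top edge is straight and 115 mm above the origin. Small glass chips are stuck to its -x face
- tab_1 (a point): centre of the black pull tab of the clip at the board's -y place (fixed to the board: it does not follow the clip), 37 mm above the board's edge, 13 below the tab's top. Tab 10 thick (board x), 24 wide (board y), pinched across its 10 mm; it floats up to 4 mm to and fro across the board in its slot, so a slightly off-centre pinch hardly loads the jaws
- tab_2 (a point): the same for the middle place. The three clips look alike, about 80 g each, and change places. Steel C-frame 26 wide (board y), reaching from 21 mm on the board's -x side to 8 mm on its +x side; its lowest edge is 61 mm below the tab's centre, 24 mm below the board's edge when fully on
- tab_3 (a point): the same for the +y place. A spring pad on the -x side pinches the board. Which clip is weak cannot be seen: a sound one takes 20 N or more of upward pull before it slides, the weak one slides at 3 to 5 N and is off after 24 mm
- spring_p (a joint): pad of one of the clips, a sound one; at which place is not known. m: 0 while the 6 mm board is in the clip's jaws, +0.004 when the clip is off and shut on nothing
- spring_q (a joint): pad of one of the clips, the weak one; at which place is not known. m: 0 while the 6 mm board is in the clip's jaws, +0.004 when the clip is off and shut on nothing
- spring_r (a joint): pad of one of the clips, a sound one; at which place is not known. m: 0 while the 6 mm board is in the clip's jaws, +0.004 when the clip is off and shut on nothing
- tub: open square white plastic repairs tub, fixed to the table, 170 x 170 outside, 45 high, walls and floor 4 thick; origin under its centre on the table
- panel (a joint): the board itself, held down in the slot of its foot by a light spring catch: m it has risen out of the foot, 0 at rest. An upward pull of about 6 N starts to lift it, then 2 N more per mm (about 15 N for 5 mm); it springs back when let go
- jar: glass jar with a green lid, 80 across, 120 high, bystander; origin under its centre
- bowl: small white bowl of glass chips, 90 across, 45 high, bystander; origin under its centre
- spatula: spatula, 200 long, lying flat beyond the board, bystander; origin near its middle on its underside
Not all that is in view belongs to the job. Leave any red look-alike of the part that bears spring_q alone.

How it is judged:
By the outcome, as a careful person would: the job done as asked, in the order asked, and still so for the second after the job is handed in, with the robot touching nothing.
It also fails if it takes over 64 s, if anything falls off the work surface, if the arm or the gripper's body presses on something with over 40 N, if the wrist force passes 120 N, or if a joint passes its speed limit or range.

## Working session

There is one attempt and no reset: what is moved stays moved. The work goes in short steps, Python scripts to look and compute and a tool call to move; the robot and the scene stay as the last step left them, time stands still between calls to the robot, and variables do not carry over. Pictures are saved under pics/ and viewed, at most 10 in all, crops included, and the job is handed in when it is done.

Besides the shell and the picture viewer there is one more tool, called as name(argument=value, ...), one argument or row to a line, values as JSON. drive_tool: Moves the arm, as the interface text tells. Its arguments: {"type":"object","properties":{"rows":{"type":"array"}},"required":["rows"]}

```bash
mkdir -p pics; cat > h.py <<'E'
import numpy as np, cv2
from station import sense, capture, finish_job, search_frame, masks_of
def pts(p, m=None):
    z=p["z_map"]; v,u=np.nonzero((z>0)&(m if m is not None else True)); d=z[v,u]
    c=np.c_[(u-p["cx"])/p["fx"]*d,(v-p["cy"])/p["fy"]*d,d]
    return (c-p["t"])@np.array(p["R"])
def save(p,n): cv2.imwrite(f"pics/{n}.png",p["frame"][...,::-1])
E
python3 - <<'E'
from h import *
for n in("scene","side"):
    p=capture(n); save(p,n)
    for l in("board","tab_1","tub","spring_q","jar","bowl","spatula"):
        for r in masks_of(l,p)[:5]:
            X=pts(p,r["region"])
            print(n,l,round(r["p"],2),np.round(r["xy"]),r["region"].sum(),np.round(np.percentile(X,[5,50,95],axis=0),3).tolist() if len(X) else None)
    for r in search_frame("tab_1",p): print(n,"tabpt",r["p"],np.round(r["xy"],1))
s=sense();print(s)
E
```

```text
scene board 0.81 [293. 238.] 4538 [[0.614, -0.087, 0.011], [0.619, 0.007, 0.034], [0.663, 0.134, 0.11]]
scene board 0.3 [329. 159.] 1210 [[0.416, 0.277, 0.012], [0.458, 0.295, 0.082], [0.477, 0.333, 0.122]]
scene tab_1 0.81 [296. 240.] 4534 [[0.614, -0.087, 0.01], [0.619, 0.008, 0.034], [0.664, 0.134, 0.108]]
scene tub 0.71 [112. 276.] 6239 [[0.349, -0.41, 0.004], [0.427, -0.328, 0.012], [0.527, -0.244, 0.045]]
scene jar 0.63 [328. 156.] 1145 [[0.419, 0.278, 0.016], [0.458, 0.296, 0.082], [0.476, 0.334, 0.122]]
scene bowl 0.75 [314. 298.] 1431 [[0.697, -0.088, 0.002], [0.755, -0.048, 0.005], [0.869, -0.028, 0.02]]
scene bowl 0.72 [238. 204.] 778 [[0.376, -0.028, 0.013], [0.411, 0.013, 0.032], [0.455, 0.049, 0.047]]
scene spatula 0.91 [314. 299.] 1466 [[0.696, -0.087, 0.002], [0.756, -0.048, 0.005], [0.873, -0.027, 0.02]]
scene tabpt 0.61 [294.9 240.8]
side board 0.67 [273. 247.] 2397 [[0.568, -0.067, 0.013], [0.608, 0.064, 0.018], [0.658, 0.145, 0.081]]
side tab_1 0.58 [271. 249.] 2371 [[0.568, -0.067, 0.013], [0.608, 0.063, 0.018], [0.659, 0.145, 0.075]]
side tub 0.75 [341. 152.] 28
[... 626 characters left out ...]
106434e+01, -1.48168606e+01]), 'joint_velocities': array([ 0.04789777, -0.03637865,  0.1109497 , -0.04933035, -0.05397195,
        0.03505344]), 'effort': array([ 8.48548243e-04, -3.90454137e+01,  1.87621415e+01,  4.22442287e+00,
        1.55242224e-02, -1.99008912e-05]), 'tcp_pos': array([0.2626765 , 0.56709486, 0.24155742]), 'ee_rot': array([[ 9.07362056e-01, -4.20349973e-01, -1.33294095e-05],
       [-4.20349973e-01, -9.07362055e-01,  2.33723997e-05],
       [-2.19191880e-05, -1.56042117e-05, -1.00000000e+00]]), 'wrist_force': array([ 0.72353653, -0.68984227,  0.58484511]), 'moment': array([-0.01284614,  0.0191136 ,  0.00590742]), 'gripper_force': 0.0, 'gripper_width': 0.9992685957270291}
```

```bash
python3 - <<'E'
import cv2,numpy as np
a=cv2.imread("pics/scene.png");b=cv2.imread("pics/side.png")
cv2.imwrite("pics/a.png",cv2.resize(a,(784,588),interpolation=cv2.INTER_CUBIC))
c=b[130:370,180:420]
cv2.imwrite("pics/b.png",cv2.resize(b,(784,588),interpolation=cv2.INTER_CUBIC))
E
```

```text
(no output)
```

View pics/a.png

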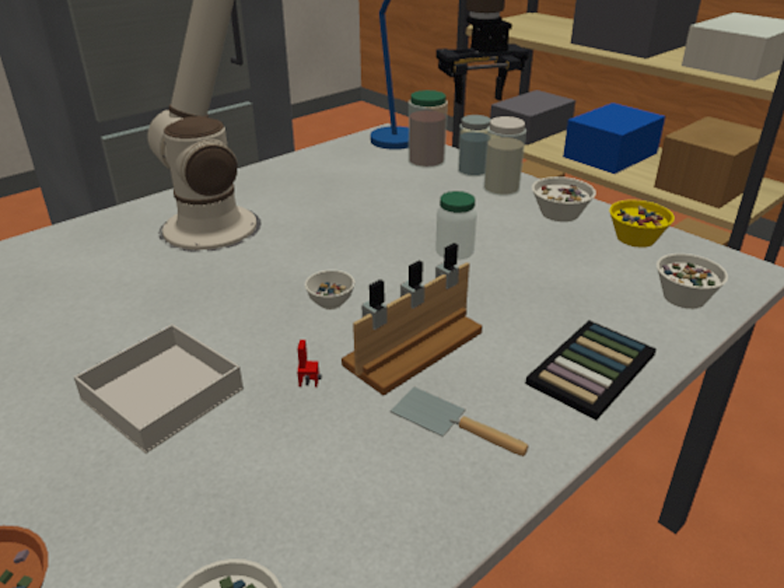

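View pics/b.png

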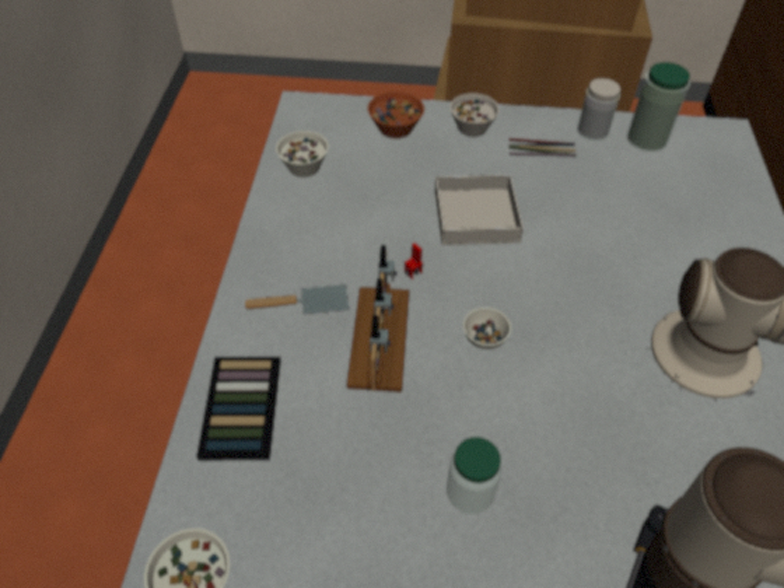

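The scene view shows the board with three black tabs (at 784×588 scale: (377,295), (416,275), (451,255)). There is a red look-alike on the table at (306,365), the tub at (160,385), the jar at (456,225), the bowl at (330,288) and the spatula at (460,420). The side view agrees, with its tabs at (383,257), (380,293) and (376,330). The three grey clips with black tabs on the board are the ones meant. The red one is left alone.

```bash
python3 - <<'E'
from h import *
for n in("scene","side"):
    p=capture(n); f=p["frame"].astype(int); z=p["z_map"]
    roi=np.zeros(z.shape,bool)
    if n=="scene": roi[165:240,250:340]=1
    else: roi[165:250,255:290]=1
    m=roi&(f.max(2)<50)
    k,lab,st,c=cv2.connectedComponentsWithStats(m.astype(np.uint8))
    for i in range(1,k):
        if st[i,4]>15:
            X=pts(p,lab==i); X=X[(X[:,2]>.1)&(X[:,0]<.72)]
            if len(X)>5: print(n,st[i],np.round(np.percentile(X,[3,50,97],axis=0),4).tolist())
    # foot / board points
    h=f[...,0]-f[...,2]
    roi=np.zeros(z.shape,bool)
    if n=="scene": roi[185:280,240:350]=1
    else: roi[195:285,240:300]=1
    X=pts(p,roi&(h>35)&(f[...,0]-f[...,1]<110)); X=X[(X[:,0]<.72)&(X[:,0]>.5)]
    F=X[(X[:,2]>.026)&(X[:,2]<.037)]
    if len(F)>10: print("foot",len(F),cv2.minAreaRect((F[:,:2]*1000).astype(np.float32)))
    T=X[X[:,2]>.108]; print("top",len(T),np.round(np.percentile(T,[0,50,100],axis=0),4).tolist())
    B=X[(X[:,2]>.045)&(X[:,2]<.105)]
    if len(B)>30: print("face",len(B),cv2.fitLine((B[:,:2]).astype(np.float32),cv2.DIST_HUBER,0,.01,.01).ravel())
    # red
    R=pts(p,(f[...,0]>120)&(f[...,1]<40)&(z>0)&(z<3)); R=R[(R[:,2]>0)&(R[:,0]<.8)]
    print("red",np.round(np.percentile(R,[3,50,97],axis=0),3).tolist())
E
```

```text
scene [317 174  10  20 143] [[0.6098, 0.0953, 0.1242], [0.6165, 0.1029, 0.148], [0.6195, 0.1154, 0.1661]]
scene [292 187   9  21 156] [[0.6112, 0.0157, 0.1235], [0.6183, 0.0226, 0.1476], [0.6212, 0.0347, 0.1659]]
scene [264 201  10  21 178] [[0.6127, -0.0638, 0.1238], [0.6193, -0.0564, 0.1469], [0.6225, -0.0445, 0.1658]]
foot 579 ((621.3977661132812, 25.4393310546875), (16.759050369262695, 247.08792114257812), 0.5329688787460327)
top 256 [[0.6089, -0.0969, 0.108], [0.6163, 0.0022, 0.1143], [0.6248, 0.1516, 0.1249]]
face 1555 [ 0.01471069 -0.9998918   0.61677676  0.01417816]
red [[0.554, -0.162, 0.031], [0.565, -0.15, 0.034], [0.578, -0.137, 0.075]]
side [272 176   4  15  44] [[0.6099, -0.0556, 0.1259], [0.614, -0.0403, 0.1535], [0.6169, -0.0366, 0.1679]]
side [268 200   6  15  59] [[0.6083, 0.0237, 0.123], [0.6127, 0.0399, 0.1566], [0.6196, 0.0432, 0.1673]]
side [265 225   6  16  68] [[0.607, 0.1019, 0.1215], [0.6118, 0.1181, 0.1572], [0.6182, 0.123, 0.1658]]
foot 170 ((613.9453125, 37.88575744628906), (25.038578033447266, 237.6171417236328), 0.9383555054664612)
top 64 [[0.6087, -0.0381, 0.108], [0.6125, 0.1271, 0.1142], [0.6184, 0.1581, 0.163]]
face 93 [0.01369477 0.99990624 0.609129   0.0913386 ]
red [[0.553, -0.154, 0.028], [0.564, -0.144, 0.032], [0.574, -0.132, 0.075]]
```

drive_tool(
  rows=[
    [50,29.3,-38.2,0,0,0,-0.0935],
    [50,29.3,-38.2,0,0,0,-0.0935],
    [50,29.3,-38.2,0,0,0,-0.0935],
    [50,29.3,-38.2,0,0,0,-0.0935],
    [50,29.3,-38.2,0,0,0,-0.0935],
  ],
)

```text
time_s: 1.42
tcp_pos: [0.3902, 0.4002, 0.2418]
ee_rot: [[0.618, -0.786, 0.0], [-0.786, -0.618, 0.0], [-0.0, -0.0, -1.0]]
wrist_force: [1.3, 1.4, 0.6]
gripper_width: 0.709
gripper_force: 0.0
```

drive_tool(
  rows=[
    [50,29.3,-38.2,0,0,0,-0.0935],
    [50,29.3,-38.2,0,0,0,-0.0935],
    [50,29.3,-38.2,0,0,0,-0.0935],
    [50,29.3,-38.2,0,0,0,-0.0935],
    [50,29.3,-38.2,0,0,0,-0.0935],
  ],
)

```text
time_s: 1.83
tcp_pos: [0.5172, 0.2347, 0.2419]
ee_rot: [[0.196, -0.981, 0.001], [-0.981, -0.196, 0.0], [-0.0, -0.001, -1.0]]
wrist_force: [0.6, 0.8, -0.5]
gripper_width: 0.506
gripper_force: 0.0
```

drive_tool(
  rows=[
    [50,29.3,-38.2,0,0,0,-0.0935],
    [50,29.3,-38.2,0,0,0,-0.0935],
    [50,0,0,0,0,0,0],
    [50,0,0,0,0,0,0],
    [50,0,0,0,0,0,0],
  ],
)

```text
time_s: 2.25
tcp_pos: [0.567, 0.1701, 0.2414]
ee_rot: [[0.015, -1.0, -0.0], [-1.0, -0.015, 0.0], [-0.0, 0.0, -1.0]]
wrist_force: [-0.6, 0.2, 0.1]
gripper_width: 0.503
gripper_force: 0.0
```

```bash
python3 - <<'E'
from h import *
s=sense(); print(s["time_s"],s["tcp_pos"],s["ee_rot"].round(3).tolist(),s["joints"].round(1),s["wrist_force"],s["gripper_width"])
p=capture("wrist"); T=np.array(p["T_tool_cam"]); save(p,"w1"); print(T.round(3).tolist(), p["fx"])
f=p["frame"].astype(int); z=p["z_map"]
def wp(m):
    v,u=np.nonzero(m&(z>0)); d=z[v,u]
    c=np.c_[(u-p["cx"])/p["fx"]*d,(v-p["cy"])/p["fy"]*d,d]
    return (c@T[:3,:3].T+T[:3,3])@s["ee_rot"].T+s["tcp_pos"],u,v
X,u,v=wp(f.max(2)<60)
k=(X[:,2]>.12)&(X[:,2]<.175)&(X[:,0]>.55)&(X[:,0]<.66)
for a,b in((-.09,-.01),(-.01,.07),(.07,.15)):
    q=k&(X[:,1]>a)&(X[:,1]<b)
    if q.sum()>5: print(q.sum(),u[q].mean().round(),v[q].mean().round(),np.percentile(X[q],[3,50,97],axis=0).round(4).tolist())
m=(f.max(2)>=60)
X,u,v=wp(m); k=(X[:,2]>.105)&(X[:,2]<.137)&(abs(X[:,0]-.615)<.03)
h,e=np.histogram(X[k,2],bins=np.arange(.105,.138,.002)); print(h)
E
```

```text
2.25 [0.56695946 0.17008793 0.24135909] [[0.015, -1.0, -0.0], [-1.0, -0.015, 0.0], [-0.0, 0.0, -1.0]] [ 32.4  18.8  -4.4  -0.  -66.8 -31.5] [-0.61984795  0.16247177  0.09654655] 0.5032415005119348
[[-0.0, -0.965, -0.264, 0.072], [1.0, -0.0, 0.0, 0.001], [-0.0, -0.264, 0.965, -0.143], [0.0, 0.0, 0.0, 1.0]] 289.77975732563675
989 218.0 34.0 [[0.606, 0.0199, 0.123], [0.6099, 0.0313, 0.163], [0.6162, 0.0412, 0.1658]]
254 229.0 146.0 [[0.6054, 0.0987, 0.1229], [0.6068, 0.1075, 0.1504], [0.6081, 0.118, 0.1644]]
[131  58  59  77 577 315  16  71 888 381   1   5  14   6   3   2]
```

View pics/w1.png

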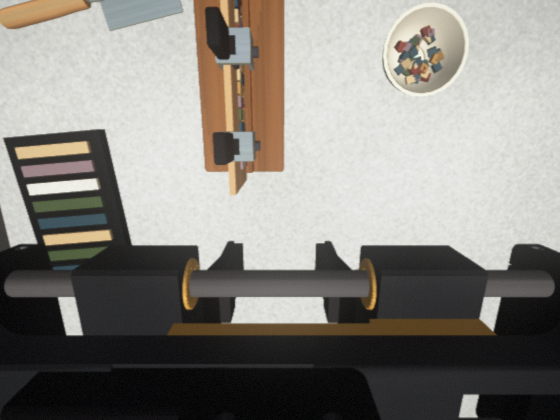

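The wrist view shows two of the black tabs at (218,34) and (229,146), on steel clip heads at the board's edge, and the bowl at (428,48). No red part is on the board. I'll move over tab_3.

drive_tool(
  rows=[
    [50,23,-30.5,0,0,0,0],
    [50,23,-30.5,0,0,0,0],
    [50,0,0,-20,0,0,0],
    [50,0,0,-25,0,0,0],
    [50,0,0,0,0,0,0],
  ],
)

```text
time_s: 2.72
tcp_pos: [0.6097, 0.1097, 0.1916]
ee_rot: [[0.015, -1.0, -0.01], [-1.0, -0.015, -0.002], [0.002, 0.01, -1.0]]
wrist_force: [-1.1, 0.6, -0.7]
gripper_width: 0.5
gripper_force: 0.0
```

```bash
cat >> h.py <<'E'
def wp(p,s,m):
    T=np.array(p["T_tool_cam"]); z=p["z_map"]
    v,u=np.nonzero(m&(z>0)); d=z[v,u]
    c=np.c_[(u-p["cx"])/p["fx"]*d,(v-p["cy"])/p["fy"]*d,d]
    return (c@T[:3,:3].T+T[:3,3])@s["ee_rot"].T+s["tcp_pos"],u,v
E
python3 - <<'E'
from h import *
s=sense(); print(s["time_s"],s["tcp_pos"],s["ee_rot"].round(3).tolist(),s["wrist_force"])
p=capture("wrist"); save(p,"w2")
f=p["frame"].astype(int)
X,u,v=wp(p,s,f.max(2)<60)
k=(X[:,2]>.13)&(X[:,2]<.167)&(X[:,0]>.59)&(X[:,0]<.635)
for a,b in((-.09,-.01),(-.01,.07),(.07,.15)):
    q=k&(X[:,1]>a)&(X[:,1]<b)
    if q.sum()>5: print(q.sum(),u[q].mean().round(),v[q].mean().round(),np.percentile(X[q],[3,50,97],axis=0).round(4).tolist())
    q=q&(X[:,2]>.161)
    if q.sum()>5: print("top",q.sum(),np.percentile(X[q],[3,50,97],axis=0).round(4).tolist())
E
```

```text
2.7167 [0.60972347 0.10972554 0.19156519] [[0.015, -1.0, -0.01], [-1.0, -0.015, -0.002], [0.002, 0.01, -1.0]] [-1.07048338  0.56614352 -0.67680275]
64 274.0 2.0 [[0.6101, -0.0399, 0.1304], [0.6138, -0.0389, 0.1332], [0.618, -0.0383, 0.1363]]
550 274.0 118.0 [[0.6084, 0.0187, 0.1627], [0.6128, 0.0292, 0.1645], [0.6179, 0.0395, 0.1658]]
top 550 [[0.6084, 0.0187, 0.1627], [0.6128, 0.0292, 0.1645], [0.6179, 0.0395, 0.1658]]
496 274.0 240.0 [[0.6075, 0.0969, 0.1358], [0.612, 0.0993, 0.1637], [0.616, 0.1183, 0.1655]]
top 317 [[0.6075, 0.0973, 0.1623], [0.6121, 0.1069, 0.1644], [0.6156, 0.1187, 0.1656]]
```

View pics/w2.png

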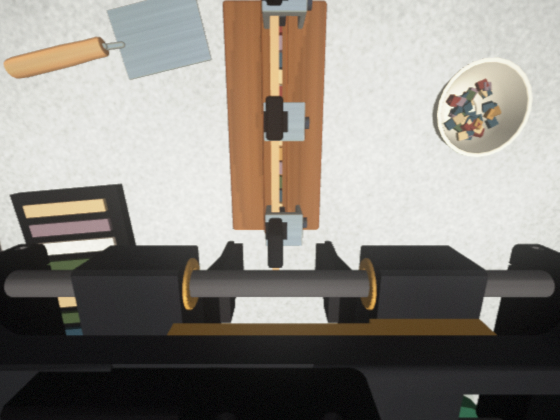

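The tab lies between the open fingers at (275,243), and the middle tab is at (275,118). I'll lower and close.

drive_tool(
  rows=[
    [50,0,-1,-20,0,0,0],
    [50,0,0,-20,0,0,0],
    [50,0,0,0,0,0,0],
    [50,0,0,0,0,0,0],
  ],
)

```text
time_s: 3.1
tcp_pos: [0.6129, 0.1094, 0.1574]
ee_rot: [[0.017, -1.0, 0.0], [-1.0, -0.017, -0.001], [0.001, -0.0, -1.0]]
wrist_force: [-0.1, 1.1, -0.1]
gripper_width: 0.497
gripper_force: 0.0
```

drive_tool(
  rows=[
    [5,0,0,-1,0,0,0],
    [5,0,0,0,0,0,0],
    [5,0,0,0,0,0,0],
    [5,0,0,0,0,0,0],
    [5,0,0,0,0,0,0],
  ],
)

```text
time_s: 3.52
tcp_pos: [0.6132, 0.1084, 0.1563]
ee_rot: [[0.015, -1.0, 0.001], [-1.0, -0.015, 0.0], [-0.0, -0.001, -1.0]]
wrist_force: [-0.6, -0.5, 0.5]
gripper_width: 0.21
gripper_force: 0.0
```

drive_tool(
  rows=[
    [5,0,0,0,0,0,0],
    [5,0,0,0,0,0,0],
    [5,0,0,0,0,0,0],
  ],
)

```text
time_s: 3.77
tcp_pos: [0.6131, 0.1083, 0.1558]
ee_rot: [[0.015, -1.0, 0.0], [-1.0, -0.015, 0.0], [0.0, -0.0, -1.0]]
wrist_force: [0.3, -0.3, 1.6]
gripper_width: 0.11
gripper_force: 30.0
```

drive_tool(
  rows=[
    [5,0,0,0.5,0,0,0],
    [5,0,0,0.5,0,0,0],
    [5,0,0,0,0,0,0],
    [5,0,0,0,0,0,0],
  ],
)

```text
time_s: 4.1
tcp_pos: [0.6126, 0.1083, 0.1559]
ee_rot: [[0.015, -1.0, -0.001], [-1.0, -0.015, -0.0], [0.0, 0.001, -1.0]]
wrist_force: [-0.9, -1.0, -2.2]
gripper_width: 0.109
gripper_force: 30.0
```

drive_tool(
  rows=[
    [5,0,0,0.5,0,0,0],
    [5,0,0,0,0,0,0],
    [5,0,0,0,0,0,0],
  ],
)

```text
time_s: 4.35
tcp_pos: [0.6123, 0.1083, 0.156]
ee_rot: [[0.015, -1.0, -0.002], [-1.0, -0.015, -0.0], [0.0, 0.002, -1.0]]
wrist_force: [0.8, 0.6, -4.7]
gripper_width: 0.11
gripper_force: 30.0
```

drive_tool(
  rows=[
    [5,0,0,0.5,0,0,0],
    [5,0,0,0,0,0,0],
    [5,0,0,0,0,0,0],
  ],
)

```text
time_s: 4.6
tcp_pos: [0.6125, 0.1083, 0.1568]
ee_rot: [[0.015, -1.0, -0.002], [-1.0, -0.015, -0.0], [0.0, 0.002, -1.0]]
wrist_force: [0.0, -0.5, -7.4]
gripper_width: 0.108
gripper_force: 30.0
```

drive_tool(
  rows=[
    [5,0,0,0.5,0,0,0],
    [5,0,0,0,0,0,0],
    [5,0,0,0,0,0,0],
  ],
)

```text
time_s: 4.85
tcp_pos: [0.6126, 0.1083, 0.1575]
ee_rot: [[0.015, -1.0, -0.001], [-1.0, -0.015, -0.0], [0.0, 0.001, -1.0]]
wrist_force: [-0.2, 1.0, -9.1]
gripper_width: 0.111
gripper_force: 30.0
```

It holds at about 9 N, so this clip is sound. I'll ease back down, release, and go to the middle one.

drive_tool(
  rows=[
    [5,0,0,-1,0,0,0],
    [5,0,0,-1,0,0,0],
    [5,0,0,0,0,0,0],
    [5,0,0,0,0,0,0],
  ],
)

```text
time_s: 5.18
tcp_pos: [0.6132, 0.1083, 0.1564]
ee_rot: [[0.015, -1.0, 0.001], [-1.0, -0.015, -0.0], [0.0, -0.001, -1.0]]
wrist_force: [0.2, -0.6, -6.4]
gripper_width: 0.113
gripper_force: 30.0
```

drive_tool(
  rows=[
    [50,0,0,0,0,0,0],
    [50,0,0,0,0,0,0],
    [50,0,0,0,0,0,0],
    [50,0,0,0,0,0,0],
    [50,0,0,0,0,0,0],
  ],
)

```text
time_s: 5.6
tcp_pos: [0.6135, 0.1085, 0.157]
ee_rot: [[0.015, -1.0, 0.002], [-1.0, -0.015, 0.001], [-0.0, -0.002, -1.0]]
wrist_force: [-0.4, -0.5, -0.5]
gripper_width: 0.405
gripper_force: 0.0
```

drive_tool(
  rows=[
    [50,0,0,20,0,0,0],
    [50,0,0,20,0,0,0],
    [50,0.6,-39.5,0,0,0,0],
    [50,0.6,-39.5,0,0,0,0],
    [50,0,0,0,0,0,0],
  ],
)

```text
time_s: 6.02
tcp_pos: [0.6139, 0.0247, 0.197]
ee_rot: [[0.01, -1.0, 0.0], [-1.0, -0.01, -0.001], [0.001, -0.0, -1.0]]
wrist_force: [-0.3, 0.9, -0.3]
gripper_width: 0.495
gripper_force: 0.0
```

drive_tool(
  rows=[
    [50,0,0,0,0,0,0],
    [50,0,0,0,0,0,0],
  ],
)

```text
time_s: 6.18
tcp_pos: [0.6143, 0.0292, 0.1963]
ee_rot: [[0.014, -1.0, 0.001], [-1.0, -0.014, 0.0], [-0.0, -0.001, -1.0]]
wrist_force: [-0.3, -0.4, -0.0]
gripper_width: 0.498
gripper_force: 0.0
```

```bash
python3 - <<'E'
from h import *
s=sense(); print(s["time_s"],s["tcp_pos"],s["wrist_force"],s["gripper_width"])
p=capture("wrist"); save(p,"w3")
f=p["frame"].astype(int)
X,u,v=wp(p,s,f.max(2)<60)
k=(X[:,2]>.161)&(X[:,2]<.167)&(X[:,0]>.59)&(X[:,0]<.635)
for a,b in((-.09,-.01),(-.01,.07),(.07,.15)):
    q=k&(X[:,1]>a)&(X[:,1]<b)
    if q.sum()>5: print("top",q.sum(),u[q].mean().round(),v[q].mean().round(),np.percentile(X[q],[3,50,97],axis=0).round(4).tolist())
E
```

```text
6.1833 [0.61433961 0.02915302 0.19632294] [-0.29072769 -0.43098792 -0.04325708] 0.49805392665025683
top 137 280.0 128.0 [[0.6095, -0.0542, 0.1628], [0.6136, -0.046, 0.1642], [0.6189, -0.0399, 0.1657]]
top 466 280.0 247.0 [[0.6086, 0.0173, 0.1628], [0.613, 0.0273, 0.1645], [0.617, 0.0383, 0.1657]]
```

drive_tool(
  rows=[
    [50,-1,-1,-20,0,0,0],
    [50,0,0,-20,0,0,0],
    [50,0,0,0,0,0,0],
    [50,0,0,0,0,0,0],
    [5,0,0,0,0,0,0],
  ],
)

```text
time_s: 6.65
tcp_pos: [0.614, 0.0291, 0.1571]
ee_rot: [[0.017, -1.0, 0.002], [-1.0, -0.017, -0.0], [0.0, -0.002, -1.0]]
wrist_force: [0.5, 0.1, -0.4]
gripper_width: 0.479
gripper_force: 0.0
```

drive_tool(
  rows=[
    [5,0,0,0,0,0,0],
    [5,0,0,0,0,0,0],
    [5,0,0,0,0,0,0],
    [5,0,0,0,0,0,0],
    [5,0,0,0,0,0,0],
  ],
)

```text
time_s: 7.07
tcp_pos: [0.6133, 0.0283, 0.1565]
ee_rot: [[0.015, -1.0, 0.001], [-1.0, -0.015, 0.0], [-0.0, -0.001, -1.0]]
wrist_force: [-0.2, -0.8, 0.7]
gripper_width: 0.131
gripper_force: 0.0
```

drive_tool(
  rows=[
    [5,0,0,0,0,0,0],
    [5,0,0,0,0,0,0],
    [5,0,0,0,0,0,0],
  ],
)

```text
time_s: 7.32
tcp_pos: [0.6134, 0.0283, 0.1564]
ee_rot: [[0.015, -1.0, 0.001], [-1.0, -0.015, -0.0], [0.0, -0.001, -1.0]]
wrist_force: [-0.1, -0.1, 0.9]
gripper_width: 0.109
gripper_force: 30.0
```

drive_tool(
  rows=[
    [5,0,0,0.5,0,0,0],
    [5,0,0,0.5,0,0,0],
    [5,0,0,0,0,0,0],
    [5,0,0,0,0,0,0],
  ],
)

```text
time_s: 7.65
tcp_pos: [0.6128, 0.0283, 0.1564]
ee_rot: [[0.015, -1.0, -0.001], [-1.0, -0.015, -0.0], [0.0, 0.001, -1.0]]
wrist_force: [0.4, -0.3, -2.1]
gripper_width: 0.11
gripper_force: 30.0
```

drive_tool(
  rows=[
    [5,0,0,0.5,0,0,0],
    [5,0,0,0.5,0,0,0],
    [5,0,0,0,0,0,0],
    [5,0,0,0,0,0,0],
  ],
)

```text
time_s: 7.98
tcp_pos: [0.6125, 0.0283, 0.157]
ee_rot: [[0.015, -1.0, -0.002], [-1.0, -0.015, -0.0], [0.0, 0.002, -1.0]]
wrist_force: [0.6, 0.5, -6.7]
gripper_width: 0.109
gripper_force: 30.0
```

drive_tool(
  rows=[
    [5,0,0,0.5,0,0,0],
    [5,0,0,0,0,0,0],
    [5,0,0,0,0,0,0],
  ],
)

```text
time_s: 8.23
tcp_pos: [0.6127, 0.0284, 0.1579]
ee_rot: [[0.015, -1.0, -0.001], [-1.0, -0.015, -0.0], [0.0, 0.001, -1.0]]
wrist_force: [-0.3, 0.3, -8.8]
gripper_width: 0.116
gripper_force: 30.0
```

It holds at about 9 N, so it is sound too. I'll ease back, release, and go on to tab_1.

drive_tool(
  rows=[
    [5,0,0,-1,0,0,0],
    [5,0,0,-1,0,0,0],
    [5,0,0,0,0,0,0],
    [5,0,0,0,0,0,0],
  ],
)

```text
time_s: 8.57
tcp_pos: [0.6133, 0.0283, 0.1568]
ee_rot: [[0.015, -1.0, 0.0], [-1.0, -0.015, -0.0], [0.0, -0.0, -1.0]]
wrist_force: [0.4, -0.6, -6.6]
gripper_width: 0.113
gripper_force: 30.0
```

drive_tool(
  rows=[
    [50,0,0,0,0,0,0],
    [50,0,0,0,0,0,0],
    [50,0,0,0,0,0,0],
    [50,0,0,0,0,0,0],
    [50,0,0,0,0,0,0],
  ],
)

```text
time_s: 8.98
tcp_pos: [0.6137, 0.0284, 0.1575]
ee_rot: [[0.015, -1.0, 0.002], [-1.0, -0.015, 0.0], [-0.0, -0.002, -1.0]]
wrist_force: [0.9, -0.5, -0.0]
gripper_width: 0.41
gripper_force: 0.0
```

drive_tool(
  rows=[
    [50,0,0,20,0,0,0],
    [50,0,0,20,0,0,0],
    [50,0.6,-39.5,0,0,0,0],
    [50,0.6,-39.5,0,0,0,0],
    [50,0,0,0,0,0,0],
  ],
)

```text
time_s: 9.4
tcp_pos: [0.6142, -0.0553, 0.1974]
ee_rot: [[0.01, -1.0, 0.001], [-1.0, -0.01, -0.001], [0.001, -0.001, -1.0]]
wrist_force: [0.7, 1.0, -0.1]
gripper_width: 0.496
gripper_force: 0.0
```

drive_tool(
  rows=[
    [50,0,0,0,0,0,0],
    [50,0,0,0,0,0,0],
  ],
)

```text
time_s: 9.57
tcp_pos: [0.6144, -0.0509, 0.1967]
ee_rot: [[0.014, -1.0, 0.0], [-1.0, -0.014, 0.0], [-0.0, -0.0, -1.0]]
wrist_force: [0.1, -0.2, -0.2]
gripper_width: 0.5
gripper_force: 0.0
```

```bash
python3 - <<'E'
from h import *
s=sense(); print(s["time_s"],s["tcp_pos"],s["wrist_force"],s["gripper_width"])
p=capture("wrist"); save(p,"w4")
f=p["frame"].astype(int)
X,u,v=wp(p,s,f.max(2)<60)
k=(X[:,2]>.161)&(X[:,2]<.167)&(X[:,0]>.59)&(X[:,0]<.635)
for a,b in((-.09,-.01),(-.01,.07),(.07,.15)):
    q=k&(X[:,1]>a)&(X[:,1]<b)
    if q.sum()>5: print("top",q.sum(),u[q].mean().round(),v[q].mean().round(),np.percentile(X[q],[3,50,97],axis=0).round(4).tolist())
# tub from scene & wrist
p=capture("scene")
for r in masks_of("tub",p)[:1]:
    X=pts(p,r["region"]); 
    R=X[(X[:,2]>.035)&(X[:,2]<.055)]; print("tub rim",cv2.minAreaRect((R[:,:2]*1000).astype(np.float32)), len(R))
p=capture("side")
for r in masks_of("tub",p)[:1]:
    X=pts(p,r["region"]); 
    R=X[(X[:,2]>.035)&(X[:,2]<.055)]; print("tub rim",cv2.minAreaRect((R[:,:2]*1000).astype(np.float32)), len(R))
E
```

```text
9.5667 [ 0.61444199 -0.05087524  0.19667563] [ 0.05996432 -0.2250145  -0.24412784] 0.4999594209734323
top 478 278.0 247.0 [[0.6099, -0.0627, 0.1624], [0.6144, -0.0526, 0.1644], [0.6184, -0.0413, 0.1656]]
tub rim ((436.27435302734375, -326.3213195800781), (174.95388793945312, 171.04544067382812), 7.6062517166137695) 1259
tub rim ((435.8022766113281, -322.5159606933594), (170.66943359375, 180.352294921875), 7.92440938949585) 364
```

drive_tool(
  rows=[
    [50,0,-1,-20,0,0,0],
    [50,0,0,-20,0,0,0],
    [50,0,0,0,0,0,0],
    [50,0,0,0,0,0,0],
    [5,0,0,0,0,0,0],
  ],
)

```text
time_s: 10.23
tcp_pos: [0.6151, -0.0513, 0.1576]
ee_rot: [[0.016, -1.0, 0.002], [-1.0, -0.016, -0.0], [0.0, -0.002, -1.0]]
wrist_force: [0.3, 0.1, 0.4]
gripper_width: 0.473
gripper_force: 0.0
```

drive_tool(
  rows=[
    [5,0,0,0,0,0,0],
    [5,0,0,0,0,0,0],
    [5,0,0,0,0,0,0],
    [5,0,0,0,0,0,0],
    [5,0,0,0,0,0,0],
  ],
)

```text
time_s: 10.65
tcp_pos: [0.6145, -0.0516, 0.1569]
ee_rot: [[0.015, -1.0, 0.001], [-1.0, -0.015, 0.0], [-0.0, -0.001, -1.0]]
wrist_force: [0.5, -0.1, 0.0]
gripper_width: 0.127
gripper_force: 0.0
```

drive_tool(
  rows=[
    [5,0,0,0,0,0,0],
    [5,0,0,0,0,0,0],
    [5,0,0,0,0,0,0],
  ],
)

```text
time_s: 10.9
tcp_pos: [0.6146, -0.0516, 0.1568]
ee_rot: [[0.015, -1.0, 0.001], [-1.0, -0.015, -0.0], [0.0, -0.001, -1.0]]
wrist_force: [0.8, 0.5, 1.1]
gripper_width: 0.113
gripper_force: 30.0
```

drive_tool(
  rows=[
    [5,0,0,0.5,0,0,0],
    [5,0,0,0.5,0,0,0],
    [5,0,0,0.5,0,0,0],
    [5,0,0,0.5,0,0,0],
    [5,0,0,0,0,0,0],
  ],
)

```text
time_s: 11.32
tcp_pos: [0.6139, -0.0516, 0.1578]
ee_rot: [[0.015, -1.0, -0.002], [-1.0, -0.015, 0.0], [-0.0, 0.002, -1.0]]
wrist_force: [0.2, 0.5, -3.5]
gripper_width: 0.112
gripper_force: 30.0
```

drive_tool(
  rows=[
    [5,0,0,0.5,0,0,0],
    [5,0,0,0,0,0,0],
    [5,0,0,0,0,0,0],
  ],
)

```text
time_s: 11.57
tcp_pos: [0.6142, -0.0516, 0.1588]
ee_rot: [[0.015, -1.0, -0.0], [-1.0, -0.015, 0.0], [-0.0, 0.0, -1.0]]
wrist_force: [1.0, 0.7, -3.7]
gripper_width: 0.107
gripper_force: 30.0
```

The force stays near 3.6 N, so this clip is sliding and is the weak one. I'll draw it off slowly.

drive_tool(
  rows=[
    [5,0,0,1,0,0,0],
    [5,0,0,1,0,0,0],
    [5,0,0,1,0,0,0],
    [5,0,0,1,0,0,0],
    [5,0,0,1,0,0,0],
  ],
)

```text
time_s: 11.98
tcp_pos: [0.6144, -0.0516, 0.1643]
ee_rot: [[0.015, -1.0, 0.0], [-1.0, -0.015, 0.0], [-0.0, -0.0, -1.0]]
wrist_force: [-0.2, -0.3, -3.5]
gripper_width: 0.11
gripper_force: 30.0
```

drive_tool(
  rows=[
    [5,0,0,2,0,0,0],
    [5,0,0,2,0,0,0],
    [5,0,0,2,0,0,0],
    [5,0,0,2,0,0,0],
    [5,0,0,2,0,0,0],
  ],
)

```text
time_s: 12.4
tcp_pos: [0.6144, -0.0516, 0.1743]
ee_rot: [[0.015, -1.0, 0.0], [-1.0, -0.015, 0.0], [-0.0, -0.0, -1.0]]
wrist_force: [-0.1, 0.6, -4.4]
gripper_width: 0.115
gripper_force: 30.0
```

drive_tool(
  rows=[
    [5,0,0,2,0,0,0],
    [5,0,0,2,0,0,0],
    [5,0,0,2,0,0,0],
    [5,0,0,2,0,0,0],
    [5,0,0,2,0,0,0],
  ],
)

```text
time_s: 12.82
tcp_pos: [0.6149, -0.0517, 0.1851]
ee_rot: [[0.015, -1.0, 0.002], [-1.0, -0.015, -0.0], [0.0, -0.002, -1.0]]
wrist_force: [-0.5, -1.2, -0.7]
gripper_width: 0.116
gripper_force: 30.0
```

drive_tool(
  rows=[
    [5,0,0,3,0,0,0],
    [5,0,0,5,0,0,0],
    [5,0,0,10,0,0,0],
    [5,0,0,15,0,0,0],
    [5,0,0,0,0,0,0],
  ],
)

```text
time_s: 13.23
tcp_pos: [0.6163, -0.0517, 0.2212]
ee_rot: [[0.016, -1.0, 0.007], [-1.0, -0.016, -0.0], [0.001, -0.007, -1.0]]
wrist_force: [1.7, -1.0, 0.5]
gripper_width: 0.116
gripper_force: 30.0
```

```bash
python3 - <<'E'
from h import *
s=sense(); print(s["time_s"],s["tcp_pos"],s["wrist_force"],s["gripper_width"],s["joints"])
p=capture("side"); q=capture("scene")
cv2.imwrite("pics/c.png",np.hstack([cv2.resize(p["frame"][100:280,220:400],(400,400)),cv2.resize(q["frame"][120:300,200:380],(400,400))])[...,::-1])
E
```

```text
13.2333 [ 0.61633303 -0.05174673  0.22118111] [ 1.74193098 -1.04377645  0.50765318] 0.1155589072363938 [ 10.22017193  22.02901934  -2.61656418   0.10618849 -64.95734937
  -9.35773085]
```

View pics/c.png

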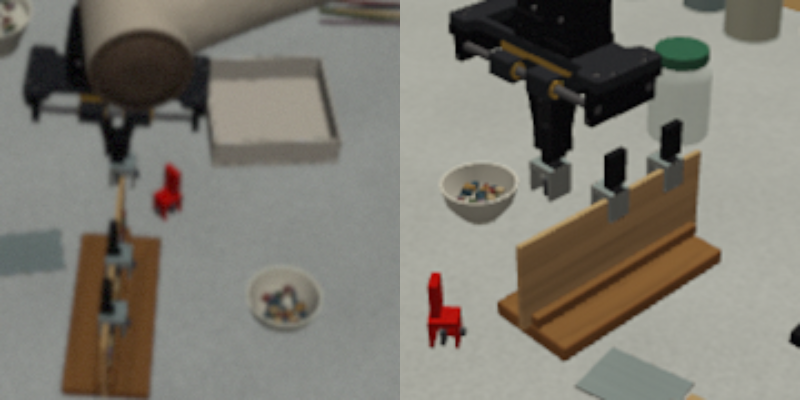

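The clip is off and held in the jaws (right half, (550,178)). The other two are still on the board, which is seated. The tub is clear at (275,110) in the left half. I'll carry it over the tub.

drive_tool(
  rows=[
    [5,-7,-11.4,0,0,0,0],
    [5,-14.3,-22.8,0,0,0,0],
    [5,-14.3,-22.8,0,0,0,0],
    [5,-14.3,-22.8,0,0,0,0],
    [5,-14.3,-22.8,0,0,0,0],
  ],
)

```text
time_s: 13.75
tcp_pos: [0.5484, -0.1553, 0.2161]
ee_rot: [[0.015, -1.0, -0.002], [-1.0, -0.015, 0.0], [-0.0, 0.002, -1.0]]
wrist_force: [-0.4, -0.0, -0.1]
gripper_width: 0.117
gripper_force: 30.0
```

drive_tool(
  rows=[
    [5,-14.3,-22.8,0,0,0,0],
    [5,-14.3,-22.8,0,0,0,0],
    [5,-14.3,-22.8,0,0,0,0],
    [5,-14.3,-22.8,0,0,0,0],
    [5,-14.3,-22.8,0,0,0,0],
  ],
)

```text
time_s: 14.17
tcp_pos: [0.4768, -0.2693, 0.2163]
ee_rot: [[0.015, -1.0, -0.002], [-1.0, -0.015, 0.001], [-0.001, 0.002, -1.0]]
wrist_force: [0.1, -0.5, -0.5]
gripper_width: 0.112
gripper_force: 30.0
```

drive_tool(
  rows=[
    [5,-14.3,-22.8,0,0,0,0],
    [5,-14.3,-22.8,0,0,0,0],
    [5,-7,-11.4,0,0,0,0],
    [5,0,0,0,0,0,0],
    [5,0,0,0,0,0,0],
  ],
)

```text
time_s: 14.58
tcp_pos: [0.4423, -0.3256, 0.2165]
ee_rot: [[0.013, -1.0, -0.001], [-1.0, -0.013, 0.001], [-0.001, 0.001, -1.0]]
wrist_force: [0.5, 0.0, -1.6]
gripper_width: 0.113
gripper_force: 30.0
```

```bash
python3 - <<'E'
from h import *
s=sense(); print(s["time_s"],s["tcp_pos"],s["wrist_force"],s["gripper_width"])
p=capture("side"); q=capture("scene")
X=pts(q); g=q["frame"]
for n,P in(("side",pts(p)),("scene",X)):
    k=(abs(P[:,0]-s["tcp_pos"][0])<.05)&(abs(P[:,1]-s["tcp_pos"][1])<.03)&(P[:,2]>.08)&(P[:,2]<.21)
    k2=k&(P[:,2]<.18); print(n,k.sum(),np.percentile(P[k2],[1,50,99],axis=0).round(4).tolist() if k2.sum() else "")
cv2.imwrite("pics/d.png",np.hstack([cv2.resize(p["frame"][50:210,220:380],(400,400)),cv2.resize(q["frame"][140:340,30:230],(400,400))])[...,::-1])
E
```

```text
14.5833 [ 0.44229357 -0.32558655  0.21650028] [ 0.5436047   0.02326673 -1.58661601] 0.1126163981634695
side 162 [[0.4187, -0.3366, 0.1501], [0.4381, -0.3153, 0.165], [0.4507, -0.3077, 0.1799]]
scene 428 [[0.4232, -0.338, 0.1528], [0.45, -0.3287, 0.1657], [0.4532, -0.3122, 0.1794]]
```

View pics/d.png

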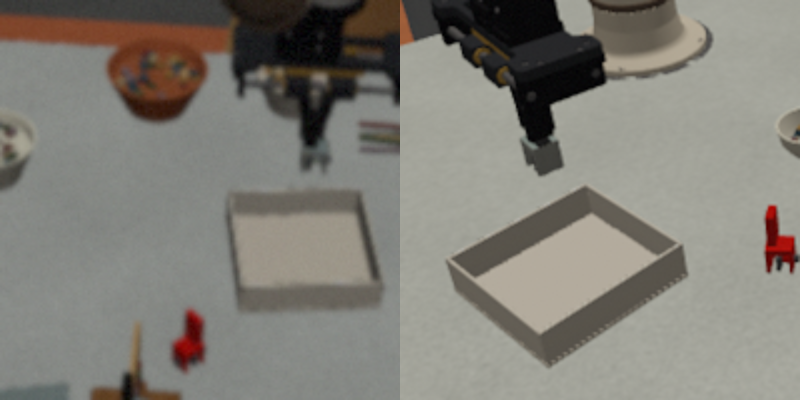

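The clip hangs in the jaws above the tub ((545,155) in the right half). I'll lower it, slowing near the floor.

drive_tool(
  rows=[
    [5,0,0,-20,0,0,0],
    [5,0,0,-30,0,0,0],
    [5,0,0,-30,0,0,0],
    [5,0,0,-30,0,0,0],
    [5,0,0,-20,0,0,0],
  ],
)

```text
time_s: 15.1
tcp_pos: [0.4425, -0.3236, 0.0844]
ee_rot: [[0.016, -1.0, -0.003], [-1.0, -0.016, 0.002], [-0.002, 0.003, -1.0]]
wrist_force: [0.0, 0.1, -0.1]
gripper_width: 0.107
gripper_force: 30.0
```

drive_tool(
  rows=[
    [5,0,0,-7,0,0,0],
    [5,0,0,-3,0,0,0],
    [5,0,0,0,0,0,0],
    [5,0,0,0,0,0,0],
  ],
)

```text
time_s: 15.43
tcp_pos: [0.4444, -0.3254, 0.0784]
ee_rot: [[0.016, -1.0, 0.002], [-1.0, -0.016, -0.001], [0.001, -0.002, -1.0]]
wrist_force: [0.6, -0.8, -1.2]
gripper_width: 0.111
gripper_force: 30.0
```

drive_tool(
  rows=[
    [5,0,0,-1,0,0,0],
    [5,0,0,-1,0,0,0],
    [5,0,0,-1,0,0,0],
    [5,0,0,-1,0,0,0],
    [5,0,0,0,0,0,0],
  ],
)

```text
time_s: 15.85
tcp_pos: [0.443, -0.3253, 0.0731]
ee_rot: [[0.015, -1.0, 0.0], [-1.0, -0.015, -0.0], [0.0, -0.0, -1.0]]
wrist_force: [0.5, -0.8, -0.5]
gripper_width: 0.113
gripper_force: 30.0
```

drive_tool(
  rows=[
    [5,0,0,-1,0,0,0],
    [5,0,0,-1,0,0,0],
    [5,0,0,0,0,0,0],
    [5,0,0,0,0,0,0],
  ],
)

```text
time_s: 16.18
tcp_pos: [0.443, -0.3252, 0.0709]
ee_rot: [[0.015, -1.0, -0.0], [-1.0, -0.015, 0.0], [-0.0, 0.0, -1.0]]
wrist_force: [0.1, 0.7, -0.6]
gripper_width: 0.11
gripper_force: 30.0
```

drive_tool(
  rows=[
    [5,0,0,-1,0,0,0],
    [5,0,0,0,0,0,0],
    [5,0,0,0,0,0,0],
  ],
)

```text
time_s: 16.43
tcp_pos: [0.4431, -0.3252, 0.07]
ee_rot: [[0.015, -1.0, -0.0], [-1.0, -0.015, 0.0], [-0.0, 0.0, -1.0]]
wrist_force: [-0.6, 0.3, -2.2]
gripper_width: 0.116
gripper_force: 30.0
```

drive_tool(
  rows=[
    [5,0,0,-1,0,0,0],
    [5,0,0,0,0,0,0],
    [5,0,0,0,0,0,0],
  ],
)

```text
time_s: 16.68
tcp_pos: [0.4437, -0.3254, 0.0699]
ee_rot: [[0.015, -1.0, 0.001], [-1.0, -0.015, -0.001], [0.001, -0.001, -1.0]]
wrist_force: [0.3, 1.3, 4.6]
gripper_width: 0.111
gripper_force: 30.0
```

Contact with the tub floor shows as +4.6 N. I'll release gently and retreat straight up.

drive_tool(
  rows=[
    [12,0,0,0.5,0,0,0],
    [16,0,0,0,0,0,0],
    [20,0,0,0,0,0,0],
    [28,0,0,0,0,0,0],
    [40,0,0,0,0,0,0],
  ],
)

```text
time_s: 17.1
tcp_pos: [0.4428, -0.3252, 0.0692]
ee_rot: [[0.015, -1.0, -0.001], [-1.0, -0.015, 0.0], [-0.0, 0.001, -1.0]]
wrist_force: [-0.0, 0.6, 0.1]
gripper_width: 0.273
gripper_force: 0.0
```

drive_tool(
  rows=[
    [60,0,0,0,0,0,0],
    [60,0,0,0,0,0,0],
    [60,0,0,0,0,0,0],
    [60,0,0,5,0,0,0],
    [60,0,0,10,0,0,0],
  ],
)

```text
time_s: 17.52
tcp_pos: [0.4423, -0.3249, 0.084]
ee_rot: [[0.015, -1.0, -0.003], [-1.0, -0.015, 0.001], [-0.001, 0.003, -1.0]]
wrist_force: [-0.7, 0.5, -0.0]
gripper_width: 0.58
gripper_force: 0.0
```

drive_tool(
  rows=[
    [60,0,0,25,0,0,0],
    [60,0,0,35,0,0,0],
    [60,0,0,35,0,0,0],
    [60,0,0,35,0,0,0],
    [60,0,0,0,0,0,0],
  ],
)

```text
time_s: 17.93
tcp_pos: [0.4468, -0.3275, 0.2239]
ee_rot: [[0.017, -1.0, 0.015], [-1.0, -0.017, -0.009], [0.009, -0.015, -1.0]]
wrist_force: [-0.0, -0.6, 0.3]
gripper_width: 0.6
gripper_force: 0.0
```

drive_tool(
  rows=[
    [60,0,0,0,0,0,0],
    [60,0,0,0,0,0,0],
    [60,0,0,0,0,0,0],
  ],
)

```text
time_s: 18.18
tcp_pos: [0.4423, -0.3248, 0.2137]
ee_rot: [[0.015, -1.0, -0.002], [-1.0, -0.015, 0.001], [-0.001, 0.002, -1.0]]
wrist_force: [0.6, -0.4, 0.4]
gripper_width: 0.598
gripper_force: 0.0
```

```bash
python3 - <<'E'
from h import *
s=sense(); print(s["time_s"],s["tcp_pos"],s["wrist_force"],s["gripper_width"])
p=capture("side"); q=capture("scene")
cv2.imwrite("pics/e.png",np.hstack([cv2.resize(p["frame"][90:290,220:420],(400,400)),cv2.resize(q["frame"][130:350,50:350],(400,400))])[...,::-1])
f=q["frame"].astype(int)
for r in((174,195,315,330),(187,210,290,303)):
    m=np.zeros(q["z_map"].shape,bool); m[r[0]-4:r[1],r[2]:r[3]]=1
    X=pts(q,m&(f.max(2)<50)); X=X[X[:,0]<.7]; print(np.percentile(X,[3,50,97],axis=0).round(4).tolist())
E
```

```text
18.1833 [ 0.44228955 -0.32484512  0.21366995] [ 0.62033375 -0.37421301  0.38176972] 0.5975435363711723
[[0.6099, 0.0954, 0.1242], [0.6164, 0.1032, 0.1469], [0.6188, 0.1156, 0.1666]]
[[0.6117, 0.0154, 0.1231], [0.618, 0.0235, 0.147], [0.621, 0.0343, 0.1655]]
```

View pics/e.png

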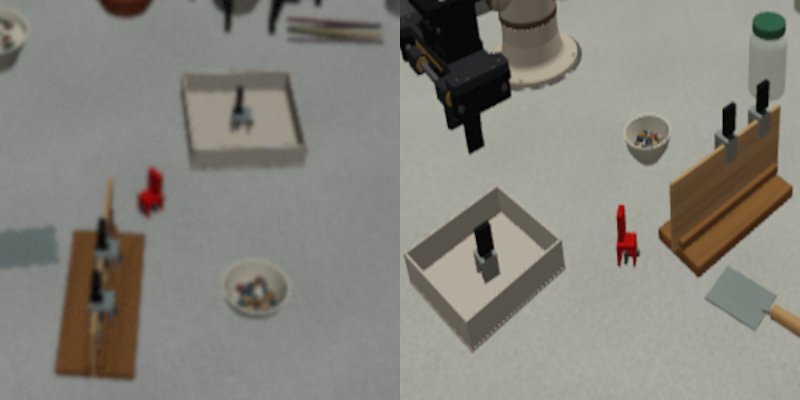

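The weak clip stands in the tub ((240,110) left half, (485,250) right half). The two sound clips are on the board at their original heights, and the red look-alike and bystanders haven't moved.

```bash
python3 -c "
from h import *
print(finish_job())"
```

```text
the job is handed in; nothing more can be done
None
```

The weak clip was the one at tab_1 (slid at about 3.6 N); it now stands in the repairs tub, the two sound clips held at about 9 N and are still on the board, nothing else was moved, and the job is handed in.

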